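# Stow core carriers in an interlocking stack

### The arm

A 6-joint arm with a two-finger parallel gripper is mounted at the origin on the work surface. World frame = base frame: x ahead of the robot, y to its left, z up, the work surface at z = 0. Lengths are in m, angles in rad, forces in N, time in s.
With the tool pointing down it reaches from about 0.35 to 0.975 m from the base axis. Payload 4.9 kg.
Tool frame: the origin (TCP) lies on the centre line of the jaws, within the pads' length; the fingertips stand 8 mm ahead of it and the grasp point (between the pads) lies 11 mm behind it; z points along the fingers, y is the direction in which the jaws open and shut (so a half turn about z gives the same grasp; the last joint's range is limited). The gripper opens to 85 mm and grips with 20 to 120 N. Pads are 22 mm wide; open, the fingers measure 114 mm over their backs; the gripper's body (76 mm by 85 mm) begins 54 mm behind the grasp point. The pads swing forward as they close: fully open they stand 13 mm farther back than shut.
Start: joints at [1.122, 0.053, 1.613, -0, 1.476, -0.119], TCP at [0.202, 0.591, 0.239] pointing down, gripper open.
Joint ranges: [-3.01, 3.01], [-1.01, 2.22], [0.06, 2.58], [-1.02, 4.17], [0.09, 2.62], [-3.14, 3.14]. Speed limits (rad/s): [2.57, 2.57, 3.14, 3.14, 3.14, 3.14].

### API

Orientations are given as a unit quaternion [w, x, y, z].
In Python, from plant import manip gives the robot as it stands.
- The arm moves only by the tool step_arm, never from a script. Its argument "deltas" is a list of rows, each a list of 7 numbers: the shift along the tool's x, y, z in m, then the turn, a rotation vector about the tool's x, y, z in rad, then the gripper command: -1 is fully open, 1 is shut, values between are in proportion. In form: [[dx, dy, dz, ax, ay, az, hand], ...]. A call has 1 to 20 rows; each row is the pose to reach, as a shift and turn from the pose commanded when the call began, along the tool's axes at that moment; what a row does not reach only later rows make up. A row lasts 1/10 s, in which the tool goes at most 50 mm and 8.59 degrees, less where a joint would pass 70% of its speed; a pose out of reach is approached as far as the arm can. A call with a gripper value outside its range is refused whole. The fingers move at their own pace and stop on an object; the grip force is fixed at half the most. Time passes only in rows, so rows that repeat a pose let the fingers close. It gives the time, the measured TCP pose, the force and the opening at its end, in the units of the state.
- manip.state(): the state, without advancing time (a new reading comes with each control period).
- manip.grab_frame(name): name is "side" or "top" or "wrist"; returns the picture (384x512x3 uint8, red, green, blue); there is no depth.
- manip.get_calibration(name): a dict with "fov_y" (degrees; the focal length in pixels is half the picture's height over the tangent of half this angle, whatever the lens; pixels are square), "cx", "cy" (the principal point, pixels), "R" (3x3) and "t" (3): a world point X has camera coordinates R X + t. Camera axes: x right, y down, z forward; pixel columns grow to the right and rows downward; lengths in m; the calibration is good to about 2 mm. A picture is of the moment at which its call begins: read the wrist's pose just before it. get_calibration takes no time and is no camera call; for the wrist camera it gives the pose at the moment of the call.
- manip.job_done(): hands the job in, once; it reports no verdict.
The state is a dict: "time": time; "joint_pos": joint angles; "joint_vel": joint speeds; "joint_efforts": joint torques, N m; "tool_pos": TCP position; "tool_rot": TCP orientation; "contact_force": force on the tool from outside, world axes, zero at the start; "ft_torque": the same for the moment, N m; "gripper_width": opening from 0.0 (shut) to 1.0 (fully open).
Only numpy, scipy, OpenCV 4.12 (cv2) and the standard library are available. Lean on these libraries where they do the work, as an engineer would, in place of code of your own. Each camera call takes 0.05 s, during which the arm holds its last target.

### The job

Stow the two narrow red channels on the wooden stand so that they interlock with the three aluminium channels lying there open side up: set each red one down with its open side down, one over each of the two joints between neighbouring aluminium channels, its flanges hanging into the troughs on either side of the joint and standing on the trough floors. They should lie in line with the aluminium channels, about centred along their length. Leave the wide blue channel where it is.

Things in the scene. Friction and masses are not known exactly. Their poses are not given: they have to be found in the camera images.
- stand: Fixed. All in mm. Wood board 140 x 250 x 10 (x, y, z), origin centre of its underside. On it three aluminium channels, open up, along x: each 120 long, 79 wide, 34 high, walls and floor 4 thick, centred at y = -80, 0, 80. Trough floors at z = 14, flange tops 44. Joints at y = -40 and 40, the two flanges there 9 thick together. A red channel fully home: origin z = 14, 11 to spare each way in y.
- red_a: Narrow red metal channel (U-section), one of two alike, lying open side down on the bench: 110 mm long (x), 40 wide outside (y), 40 high; web (flat top) and flanges 4 thick, so 32 clear between flanges; 90 to 185 g. Origin: centre of the open underside, level with the flange edges; z up to the web. Grip across the 40 mm width from above.
- red_b: Narrow red metal channel (U-section), one of two alike, lying open side down on the bench: 110 mm long (x), 40 wide outside (y), 40 high; web (flat top) and flanges 4 thick, so 32 clear between flanges; 90 to 185 g. Origin: centre of the open underside, level with the flange edges; z up to the web. Grip across the 40 mm width from above.
- blue_wide: Wide blue-painted channel of another set, lying open side down on the bench: 110 mm long (x), 62 wide (y), 40 high, 170 g. Origin: centre of the open underside. To be left alone.
There are look-alikes about, which are no part of the job. Leave any pink or yellow look-alike of the red_b alone. Leave any orange look-alike of the red_a alone.

How it is judged:
At the end, for the whole second after the job is handed in: One red channel at rest over each joint, either on either: open side down within 0.1 rad of level, origin 10 to 18 mm above the stand's origin (flanges on the trough floors), within 14 mm of the joint across, 20 mm of centred lengthways, 0.2 rad of the stand's x axis, either end first ((((y of red_a in the frame of stand between 0.026 and 0.054 m and x of red_a in the frame of stand between -0.02 and 0.02 m and z of red_a in the frame of stand between 0.01 and 0.018 m and angle between red_a's own z axis and vertical below 0.1 rad and angle between the x axis of red_a and the x axis of stand, either way round below 0.2 rad and linear speed of red_a below 0.02 m/s) and (y of red_b in the frame of stand between -0.054 and -0.026 m and x of red_b in the frame of stand between -0.02 and 0.02 m and z of red_b in the frame of stand between 0.01 and 0.018 m and angle between red_b's own z axis and vertical below 0.1 rad and angle between the x axis of red_b and the x axis of stand, either way round below 0.2 rad and linear speed of red_b below 0.02 m/s)) or ((y of red_a in the frame of stand between -0.054 and -0.026 m and x of red_a in the frame of stand between -0.02 and 0.02 m and z of red_a in the frame of stand between 0.01 and 0.018 m and angle between red_a's own z axis and vertical below 0.1 rad and angle between the x axis of red_a and the x axis of stand, either way round below 0.2 rad and linear speed of red_a below 0.02 m/s) and (y of red_b in the frame of stand between 0.026 and 0.054 m and x of red_b in the frame of stand between -0.02 and 0.02 m and z of red_b in the frame of stand between 0.01 and 0.018 m and angle between red_b's own z axis and vertical below 0.1 rad and angle between the x axis of red_b and the x axis of stand, either way round below 0.2 rad and linear speed of red_b below 0.02 m/s)))); the robot touches nothing.
It fails at once if the wide blue channel is moved more than 30 mm (distance of blue_wide from where it was at the start of the episode above 0.03 m).
It also fails if it takes over 58 s, if anything falls off the work surface, if the arm or the gripper's body presses on something with over 40 N, if the wrist force passes 120 N, or if a joint passes its speed limit or range.

## Working session

There is one attempt and no reset: what is moved stays moved. The work goes in short steps, Python scripts to look and compute and a tool call to move; the robot and the scene stay as the last step left them, time stands still between calls to the robot, and variables do not carry over. Pictures are saved under pics/ and viewed, and the job is handed in when it is done.

Besides the shell and the picture viewer there is one more tool, called as a command line: name --pt "numbers of a row" for each row, then --argument value for the rest. step_arm: Moves the arm, as the interface text tells. Its arguments: {"type":"object","properties":{"deltas":{"type":"array"}},"required":["deltas"]}

```bash
mkdir -p pics; ls
python3 - <<'E'
from plant import manip
import cv2
print(manip.state())
for n in ("top","side","wrist"):
    c=manip.get_calibration(n); print(n,c)
    f=manip.grab_frame(n); cv2.imwrite(f"pics/{n}0.png",f[:,:,::-1])
E
```

```text
pics
{'time': 0.0, 'joint_pos': array([ 1.12194818e+00,  5.33522898e-02,  1.61429295e+00, -1.50856006e-05,
        1.47601597e+00, -1.18998127e-01]), 'joint_vel': array([-1.60158175e-04, -5.05103704e-04,  1.93382701e-03, -1.14979749e-04,
       -1.49861311e-03,  2.51685544e-05]), 'joint_efforts': array([-1.66911414e-03, -3.93698430e+01, -3.70160973e+01, -3.61849980e-04,
        7.31302847e-03,  1.29316536e-06]), 'tool_pos': array([0.20217355, 0.59075157, 0.23806647]), 'tool_rot': array([-2.82519205e-04,  1.64177558e-01,  9.86430261e-01, -9.94975684e-04]), 'contact_force': array([-0.30213346, -0.36798817, -0.58430675]), 'ft_torque': array([ 0.01212127, -0.02752313, -0.0524709 ]), 'gripper_width': 0.9979104980310289}
top {'fov_y': 50.26316842410796, 'cx': 252.81876180711797, 'cy': 192.9481003865794, 'R': array([[ 0.01722406, -0.99967836, -0.01861491],
       [-0.98578538, -0.01386687, -0.16743623],
       [ 0.16712424,  0.02123423, -0.98570715]]), 't': array([0.07459741, 0.52557157, 1.33846972])}
side {'fov_y': 42.297536194910535, 'cx': 261.76563420667594, 'cy': 198.8804021980907, 'R': array([[ 0.81940432, -0.57297656, -0.01656565],
       [-0.44587188, -0.61893932, -0.6466161 ],
       [ 0.36024274,  0.53722619, -0.76263569]]), 't': array([-0.40891246,  0.30750082,  1.41535075])}
wrist {'fov_y': 66.25458857996742, 'cx': 254.09243787437526, 'cy': 196.7121883194412, 'R': array([[ 0.32481772,  0.94577424, -0.00213122],
       [ 0.90082765, -0.30869321,  0.3053163 ],
       [ 0.28810239, -0.10109201, -0.95224861]]), 't': array([-0.62478059, -0.03904498,  0.37938324])}
```

View pics/top0.png

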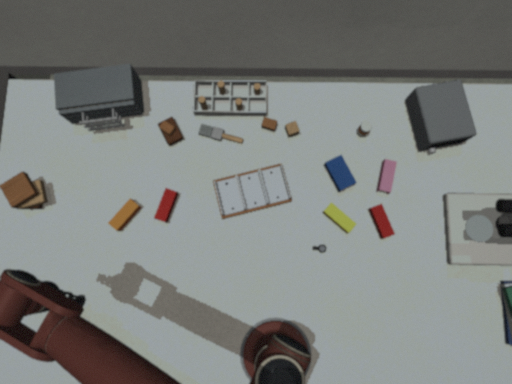

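View pics/side0.png

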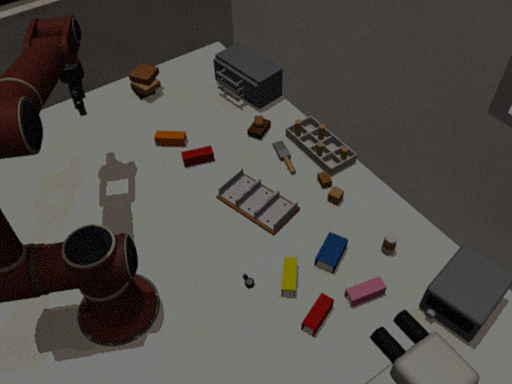

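View pics/wrist0.png

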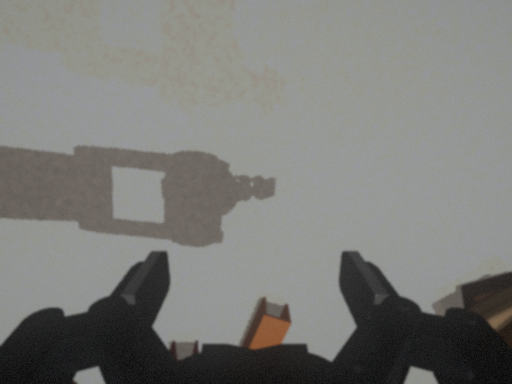

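Top view: the reds are at about (166,205) and (382,221), the stand at (253,190), with orange, yellow and pink look-alikes and the blue channel nearby. Next I measure.

```bash
cat > h.py <<'E'
import numpy as np, cv2
from plant import manip
from scipy.spatial.transform import Rotation as Ro
def ray(c,uv,z):
    f=192/np.tan(np.radians(c["fov_y"])/2); R=np.array(c["R"]);t=np.array(c["t"])
    C=-R.T@t; d=R.T@np.array([(uv[0]-c["cx"])/f,(uv[1]-c["cy"])/f,1.0]); return C+d*(z-C[2])/d[2]
def proj(c,X):
    f=192/np.tan(np.radians(c["fov_y"])/2); p=np.array(c["R"])@X+c["t"]; return np.array([c["cx"]+f*p[0]/p[2],c["cy"]+f*p[1]/p[2]])
def rects(mask,mina=60):
    cs,_=cv2.findContours(mask.astype(np.uint8),cv2.RETR_EXTERNAL,cv2.CHAIN_APPROX_NONE)
    return [c for c in cs if cv2.contourArea(c)>mina]
def hsv(f): return cv2.cvtColor(f,cv2.COLOR_RGB2HSV)
def redmask(f,vmin=80):
    h=hsv(f); return ((h[...,0]<5)|(h[...,0]>174))&(h[...,1]>190)&(h[...,2]>vmin)
def wrect(c,cnt,z):
    P=np.array([ray(c,p[0],z)[:2] for p in cnt],np.float32)*1000
    (x,y),(w,h),a=cv2.minAreaRect(P)
    if w<h: w,h,a=h,w,a+90
    return (x/1000,y/1000),(w,h),(a+90)%180-90
E
python3 - <<'E'
from h import *
for n in ("top","side"):
    f=cv2.imread(f"pics/{n}0.png")[:,:,::-1].copy(); c=manip.get_calibration(n)
    H=hsv(f)
    for v in (80,130,):
        for cnt in rects(redmask(f,v)):
            print(n,v,cv2.boundingRect(cnt),wrect(c,cnt,0.04))
    for p in ((166,200),(166,216),(382,218),(381,236)): 
        if n=="top": print(p,H[p[1],p[0]])
    k=cv2.resize(f[150:250,140:420] if n=="top" else f[130:350,150:400],None,fx=2.8,fy=2.8,interpolation=cv2.INTER_CUBIC)
    k=np.clip(k.astype(float)*1.3,0,255).astype(np.uint8)
    cv2.imwrite(f"pics/{n}0z.png",k[:,:,::-1])
E
```

```text
(166, 200) [  1 178 130]
(166, 216) [  0 176 116]
(382, 218) [  0 175 125]
(381, 236) [  2 164  59]
side 80 (303, 294, 30, 36) ((0.4382345886230469, -0.3544198608398437), (105.97984313964844, 36.942508697509766), 21.171184539794922)
side 80 (182, 147, 31, 12) ((0.48102178955078123, 0.375151123046875), (104.03983306884766, 33.97057342529297), -18.71288299560547)
```

View pics/top0z.png

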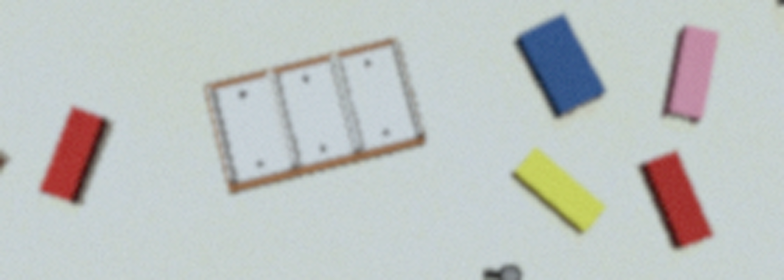

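View pics/side0z.png

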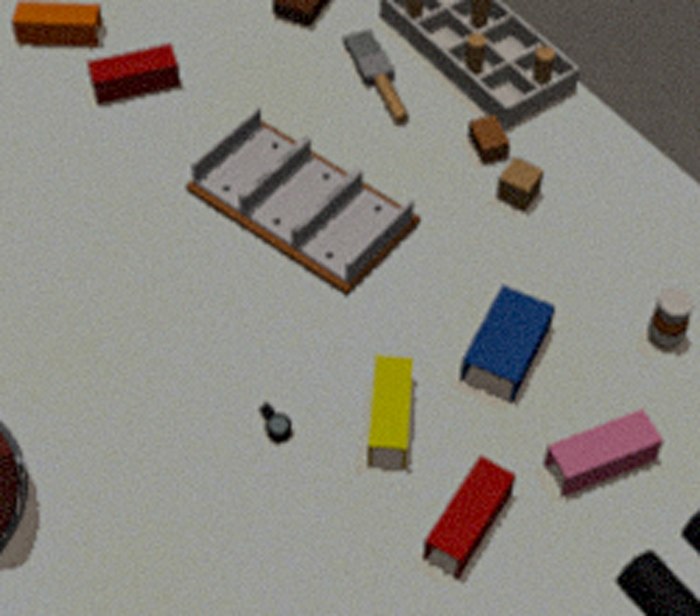

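The zooms show both reds open side down, each with clear room around it, and an empty stand. Now top-view poses and the board corners.

Run:
```python
from h import *
f=cv2.imread("pics/top0.png")[:,:,::-1].copy(); c=manip.get_calibration("top"); H=hsv(f)
m=((H[...,0]<4)|(H[...,0]>175))&(H[...,1]>140)&(H[...,2]>90)
for cnt in rects(m):
    b=cv2.boundingRect(cnt)
    if b[1]<250: print(b,wrect(c,cnt,0.04))
# stand: brown pixels near
m=((H[...,0]>4)&(H[...,0]<20)&(H[...,1]>45))
m[:150]=0;m[230:]=0;m[:,:205]=0;m[:,300:]=0
ys,xs=np.where(m); P=np.array([ray(c,(x,y),0.01)[:2]*1000 for x,y in zip(xs,ys)],np.float32)
print(len(P),cv2.minAreaRect(P)); 
for p in cv2.boxPoints(cv2.minAreaRect(P)): print(p, proj(c,np.array([*p/1000,0.01])))
```

```text
(371, 206, 22, 31) ((0.4370719299316406, -0.34871514892578126), (101.12245178222656, 36.40090560913086), 21.52973747253418)
(156, 190, 20, 31) ((0.480923095703125, 0.37822799682617186), (101.61927795410156, 36.273563385009766), -18.25653076171875)
295 ((538.6617431640625, 87.52668762207031), (138.15090942382812, 243.29315185546875), 15.23471736907959)
[440.04822 186.74706] [222.34413144 218.42151059]
[503.9793  -47.99614] [290.81685782 200.99208116]
[637.27527 -11.69368] [280.50964497 163.23778471]
[573.3442  223.04951] [213.10005314 180.23556152]
```

```bash
cat >> h.py <<'E'
def plan(x,y,z,jaw,s=None):
    """tool-frame delta to world TCP x,y,z, tool down, jaw axis at angle jaw deg (mod 180, nearest)"""
    s=s or manip.state(); q=s["tool_rot"]; R=Ro.from_quat([q[1],q[2],q[3],q[0]])
    ja=np.degrees(np.arctan2(*R.apply([0,1,0])[1::-1])); d=(jaw-ja+90)%180-90
    a=np.radians(ja+d); Y=np.array([np.cos(a),np.sin(a),0]);Z=np.array([0,0,-1.]);X=np.cross(Y,Z)
    T=Ro.from_matrix(np.c_[X,Y,Z]); D=R.inv()*T
    print("jaw",round(ja,2),"turn",round(d,2),"j6",round(s["joint_pos"][5],2),"tool",np.round(s["tool_pos"],4))
    print("delta",np.round(R.inv().apply(np.array([x,y,z])-s["tool_pos"]),4),np.round(D.as_rotvec(),4))
E
python3 - <<'E'
from h import *
f=cv2.imread("pics/top0.png")[:,:,::-1].copy(); c=manip.get_calibration("top"); H=hsv(f)
for nm,lo,hi,ctr,a in (("orange",5,18,(.481,.378),-18.3),("yellow",22,38,(.437,-.349),21.5),("pink",160,179,(.437,-.349),21.5)):
    m=(H[...,0]>=lo)&(H[...,0]<=hi)&(H[...,1]>80)
    for cnt in rects(m,150):
        P=np.array([ray(c,p[0],.04)[:2] for p in cnt])-ctr
        e=np.radians(a); u=P@[np.cos(e),np.sin(e)]; v=P@[-np.sin(e),np.cos(e)]
        if np.hypot(u,v).min()<.2: print(nm,cv2.boundingRect(cnt),"min dist",np.hypot(u,v).min().round(3),"in|u|<.05 v",np.round(v[abs(u)<.04],3)[[0,-1]] if (abs(u)<.04).any() else None, abs(v[abs(u)<.04]).min() if (abs(u)<.04).any() else None)
plan(.481,.378,.17,71.7)
E
```

```text
orange (109, 199, 31, 31) min dist 0.09 in|u|<.05 v [0.122 0.117] 0.08249108549107896
yellow (324, 203, 32, 30) min dist 0.09 in|u|<.05 v [0.139 0.095] 0.08760040688225347
jaw 71.1 turn 0.6 j6 -0.12 tool [0.2022 0.5909 0.2383]
delta [-0.3327 -0.111   0.0684] [-0.0016 -0.0002 -0.0105]
```

step_arm --pt "-0.333 -0.111 0.068 -0.0016 0 -0.0105 -0.5" --pt "-0.333 -0.111 0.068 -0.0016 0 -0.0105 -0.5" --pt "-0.333 -0.111 0.068 -0.0016 0 -0.0105 -0.5" --pt "-0.333 -0.111 0.068 -0.0016 0 -0.0105 -0.5" --pt "-0.333 -0.111 0.068 -0.0016 0 -0.0105 -0.5" --pt "-0.333 -0.111 0.068 -0.0016 0 -0.0105 -0.5" --pt "-0.333 -0.111 0.068 -0.0016 0 -0.0105 -0.5" --pt "-0.333 -0.111 0.068 -0.0016 0 -0.0105 -0.5" --pt "-0.333 -0.111 0.068 -0.0016 0 -0.0105 -0.5" --pt "-0.333 -0.111 0.068 -0.0016 0 -0.0105 -0.5"

```text
time: 1.15
tool_pos: [0.4808, 0.3791, 0.1713]
tool_rot: [-0.0, 0.159, 0.987, 0.001]
contact_force: [-0.1, 0.3, 0.4]
gripper_width: 0.752
```

Run:
```python
from h import *
c=manip.get_calibration("wrist"); f=manip.grab_frame("wrist"); cv2.imwrite("pics/w1.png",f[:,:,::-1])
s=manip.state(); print(s["time"],s["tool_pos"],s["gripper_width"],-c["R"].T@c["t"])
H=hsv(f); m=((H[...,0]<4)|(H[...,0]>175))&(H[...,1]>140)&(H[...,2]>60)
for cnt in rects(m): print(cv2.boundingRect(cnt),wrect(c,cnt,.04))
plan(.481,.378,.02,71.7)
```

```text
1.2 [0.48055534 0.37948073 0.17157464] 0.7515086407386457 [0.40707076 0.40414542 0.30502845]
(239, 219, 35, 24) ((0.5217813110351562, 0.3681947021484375), (35.07319259643555, 22.848325729370117), 77.36491394042969)
(235, 133, 41, 62) ((0.4584913330078125, 0.3883731689453125), (56.63897705078125, 36.63820266723633), -19.030540466308594)
jaw 71.79 turn -0.09 j6 -0.71 tool [0.4806 0.3795 0.1716]
delta [-0.0009 -0.0016  0.1516] [ 0.0021 -0.0003  0.0016]
```

View pics/w1.png

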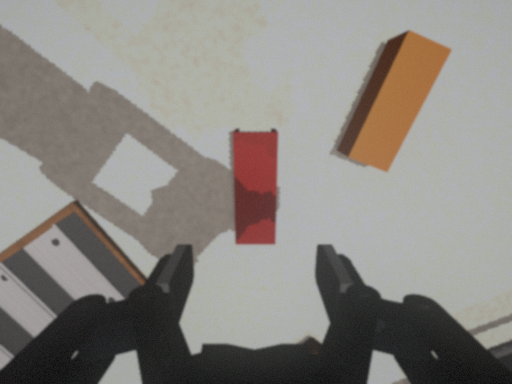

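The wrist view shows the whole red channel at cols 233–277, rows 131–243, centred between the open fingers. The orange one is well clear.

Run:
```python
from h import *
c=manip.get_calibration("wrist"); f=cv2.imread("pics/w1.png")[:,:,::-1].copy()
H=hsv(f); m=((H[...,0]<5)|(H[...,0]>174))&(H[...,1]>120)&(H[...,2]>40)
m=cv2.morphologyEx(m.astype(np.uint8),cv2.MORPH_CLOSE,np.ones((7,7)))
for cnt in rects(m,300):
    print(cv2.boundingRect(cnt),wrect(c,cnt,.04))
```

```text
(234, 132, 43, 111) ((0.4817986145019531, 0.3808544921875), (107.67078399658203, 38.174278259277344), -17.969207763671875)
```

step_arm --pt "-0.001 0 0.05 0 0 0 -0.5" --pt "-0.001 0 0.1 0 0 0 -0.5" --pt "-0.001 0 0.13 0 0 0 -0.5" --pt "-0.001 0 0.15 0 0 0 -0.5" --pt "-0.001 0 0.15 0 0 0 -0.5" --pt "-0.001 0 0.15 0 0 0 0.5" --pt "-0.001 0 0.15 0 0 0 1" --pt "-0.001 0 0.15 0 0 0 1" --pt "-0.001 0 0.15 0 0 0 1" --pt "-0.001 0 0.15 0 0 0 1" --pt "-0.001 0 0.15 0 0 0 1"

```text
time: 2.3
tool_pos: [0.4838, 0.3796, 0.0238]
tool_rot: [0.001, 0.159, 0.987, 0.002]
contact_force: [-1.0, 2.1, 7.4]
gripper_width: 0.455
```

step_arm --pt "0 0 -0.02 0 0 0 1" --pt "0 0 -0.06 0 0 0 1" --pt "0 0 -0.11 0 0 0 1" --pt "0 0 -0.13 0 0 0 1" --pt "0 0 -0.13 0 0 0 1"

```text
time: 2.8
tool_pos: [0.4849, 0.3795, 0.1566]
tool_rot: [0.004, 0.159, 0.987, 0.004]
contact_force: [0.6, -0.2, -2.1]
gripper_width: 0.459
```

Run:
```python
from h import *
f=manip.grab_frame("side");cv2.imwrite("pics/s2.png",cv2.resize(f[60:300,100:350],None,fx=2.4,fy=2.4)[:,:,::-1])
c=manip.get_calibration("wrist"); f=manip.grab_frame("wrist"); cv2.imwrite("pics/w2.png",f[:,:,::-1])
s=manip.state(); print(s["contact_force"],s["gripper_width"])
plan(.528,.126,.15,105.2)
```

```text
[-0.78611113 -0.22425448 -2.88956261] 0.4536571163212439
jaw 71.7 turn 33.5 j6 -0.71 tool [0.482  0.3778 0.1504]
delta [-1.227e-01 -2.246e-01  2.000e-04] [ 1.000e-03 -3.000e-04 -5.847e-01]
```

View pics/w2.png

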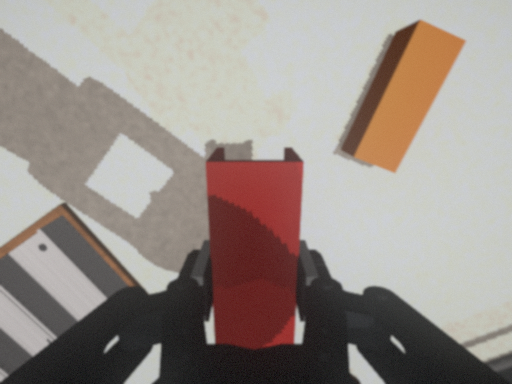

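View pics/s2.png

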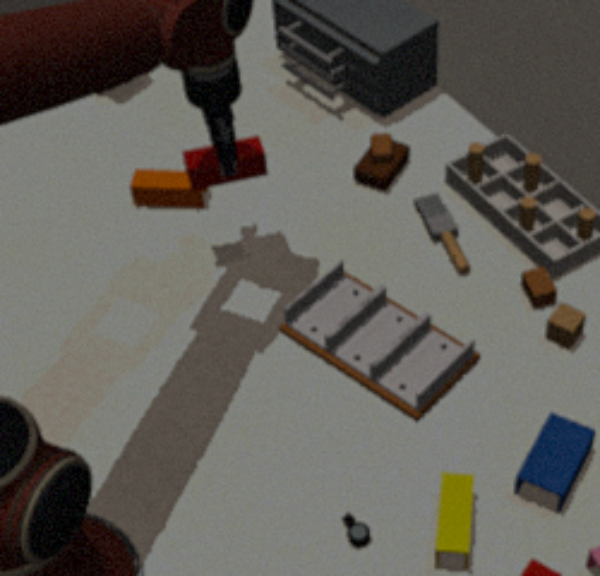

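Held level and centred (cols 207–302). Moving above the +y joint.

step_arm --pt "-0.02 -0.037 0 0 0 -0.097 1" --pt "-0.041 -0.075 0 0 0 -0.195 1" --pt "-0.061 -0.112 0 0 0 -0.292 1" --pt "-0.082 -0.15 0 0 0 -0.39 1" --pt "-0.102 -0.187 0 0 0 -0.487 1" --pt "-0.123 -0.225 0 0 0 -0.585 1" --pt "-0.123 -0.225 0 0 0 -0.585 1" --pt "-0.123 -0.225 0 0 0 -0.585 1"

```text
time: 3.7
tool_pos: [0.5271, 0.125, 0.148]
tool_rot: [-0.002, -0.131, 0.991, 0.001]
contact_force: [0.1, 0.1, -1.9]
gripper_width: 0.461
```

Run:
```python
from h import *
s=manip.state()
c=manip.get_calibration("wrist"); f=manip.grab_frame("wrist"); cv2.imwrite("pics/w3.png",f[:,:,::-1])
print(s["contact_force"],s["gripper_width"],s["tool_pos"])
plan(.528,.126,.10,105.2)
# predicted joint lines & board corners in the wrist view
a=np.radians(15.2);o=np.array([.5385,.0875]);X=np.array([np.cos(a),np.sin(a)]);Y=np.array([-X[1],X[0]])
for x,y,z in ((-.06,.04,.044),(.06,.04,.044),(-.06,-.04,.044),(.06,-.04,.044),(-.07,.125,.01),(-.07,-.125,.01)):
    print(x,y,proj(c,np.array([*(o+x*X+y*Y),z])).round())
```

```text
[ 0.14715407  0.05830299 -1.88550523] 0.461034516702138 [0.52709363 0.12495885 0.14796685]
jaw 105.15 turn 0.05 j6 -1.74 tool [0.5272 0.1259 0.1484]
delta [-0.001  -0.0002  0.0484] [ 0.0025 -0.0033 -0.0009]
-0.06 0.04 [254. 128.]
0.06 0.04 [254. 262.]
-0.06 -0.04 [153. 128.]
0.06 -0.04 [167. 263.]
-0.07 0.125 [349. 113.]
-0.07 -0.125 [ 68. 114.]
```

View pics/w3.png

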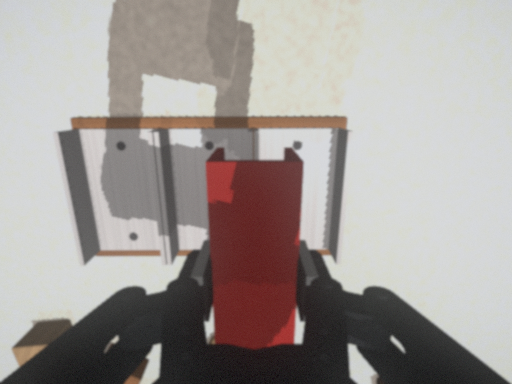

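The stand appears where predicted: the joint end at col 254 sits under the held channel's centre col 254.5, and the second joint is at (153–160,130)–(166,263). Checking the lengthwise position.

Run:
```python
from h import *
c=manip.get_calibration("wrist");s=manip.state()
f=cv2.imread("pics/w3.png")[:,:,::-1].copy()
a=np.radians(15.2);o=np.array([.5385,.0875]);X=np.array([np.cos(a),np.sin(a)]);Y=np.array([-X[1],X[0]])
S=lambda p:np.round([(p[:2]-o)@X*1000,(p[:2]-o)@Y*1000],1)
print("tcp in stand",S(s["tool_pos"]))
for uv in ((207,161),(302,161)): print("held far edge",S(ray(c,uv,s["tool_pos"][2]+.0165)))
for uv in ((72,118),(347,118)): print("board corner",S(ray(c,uv,.01)))
G=f.astype(int).sum(2)
for r in (135,140,143): print(r,G[r,230:280].tolist())
print([G[r,320] for r in range(110,140)])
```

```text
tcp in stand [-0.8 40. ]
held far edge [-55.8  21.6]
held far edge [-55.7  59.9]
board corner [ -65.8 -121.8]
board corner [-65.3 124.2]
135 [381, 376, 377, 381, 389, 377, 385, 389, 385, 387, 379, 371, 381, 382, 383, 382, 379, 378, 371, 377, 377, 362, 340, 322, 338, 366, 379, 406, 470, 570, 612, 635, 637, 640, 636, 644, 638, 641, 648, 645, 644, 645, 644, 644, 646, 651, 648, 645, 647, 650]
140 [374, 389, 374, 381, 386, 380, 384, 385, 385, 388, 383, 381, 381, 374, 381, 379, 380, 375, 374, 375, 373, 361, 333, 328, 334, 363, 374, 404, 480, 554, 611, 631, 639, 639, 635, 640, 641, 643, 646, 643, 638, 635, 639, 643, 640, 644, 642, 644, 644, 649]
143 [377, 377, 369, 373, 380, 379, 377, 378, 386, 379, 381, 371, 376, 373, 377, 374, 371, 372, 369, 368, 376, 353, 338, 315, 334, 364, 375, 403, 472, 553, 607, 633, 641, 634, 635, 632, 637, 642, 644, 640, 638, 635, 639, 636, 644, 645, 644, 640, 645, 645]
[np.int64(637), np.int64(636), np.int64(637), np.int64(633), np.int64(601), np.int64(536), np.int64(412), np.int64(344), np.int64(336), np.int64(349), np.int64(363), np.int64(358), np.int64(366), np.int64(369), np.int64(364), np.int64(368), np.int64(374), np.int64(430), np.int64(533), np.int64(601), np.int64(634), np.int64(644), np.int64(643), np.int64(643), np.int64(647), np.int64(639), np.int64(644), np.int64(639), np.int64(643), np.int64(644)]
```

Aligned within about 2 mm. Lowering.

step_arm --pt "0 0 0.03 0 0 0 1" --pt "0 0 0.06 0 0 0 1" --pt "0 0 0.075 0 0 0 1" --pt "0 0 0.085 0 0 0 1" --pt "0 0 0.095 0 0 0 1" --pt "0 0 0.103 0 0 0 1" --pt "0 0 0.107 0 0 0 1" --pt "0 0 0.107 0 0 0 1"

```text
time: 4.55
tool_pos: [0.5287, 0.1261, 0.0438]
tool_rot: [0.0, -0.132, 0.991, 0.001]
contact_force: [0.0, -0.0, -0.6]
gripper_width: 0.455
```

step_arm --pt "0 0 0.002 0 0 0 1" --pt "0 0 0.003 0 0 0 1" --pt "0 0 0.004 0 0 0 1" --pt "0 0 0.005 0 0 0 1" --pt "0 0 0.005 0 0 0 1"

```text
time: 5.05
tool_pos: [0.5286, 0.1261, 0.0389]
tool_rot: [0.0, -0.132, 0.991, 0.001]
contact_force: [-0.4, -0.2, -0.8]
gripper_width: 0.453
```

step_arm --pt "0 0 0.001 0 0 0 1" --pt "0 0 0.001 0 0 0 1" --pt "0 0 0.001 0 0 0 -0.3" --pt "0 0 0.001 0 0 0 -0.3" --pt "0 0 0.001 0 0 0 -0.3" --pt "0 0 -0.02 0 0 0 -0.3" --pt "0 0 -0.06 0 0 0 -0.3" --pt "0 0 -0.11 0 0 0 -0.3" --pt "0 0 -0.13 0 0 0 -0.5" --pt "0 0 -0.13 0 0 0 -0.5"

```text
time: 6.05
tool_pos: [0.5316, 0.1262, 0.1744]
tool_rot: [0.005, -0.132, 0.991, 0.001]
contact_force: [-0.0, -0.2, 0.9]
gripper_width: 0.751
```

Run:
```python
from h import *
s=manip.state()
c=manip.get_calibration("wrist"); f=manip.grab_frame("wrist"); cv2.imwrite("pics/w4.png",f[:,:,::-1])
print(s["contact_force"],s["gripper_width"],s["tool_pos"])
plan(.437,-.349,.17,111.5)
H=hsv(f); m=((H[...,0]<5)|(H[...,0]>174))&(H[...,1]>120)&(H[...,2]>40)
m=cv2.morphologyEx(m.astype(np.uint8),cv2.MORPH_CLOSE,np.ones((7,7)))
a=np.radians(15.2);o=np.array([.5385,.0875]);X=np.array([np.cos(a),np.sin(a)]);Y=np.array([-X[1],X[0]])
for cnt in rects(m,300):
    w=wrect(c,cnt,.054);p=np.array(w[0]);print(cv2.boundingRect(cnt),w,(p-o)@X,(p-o)@Y)
f=manip.grab_frame("side");cv2.imwrite("pics/s4.png",cv2.resize(f[150:260,180:330],None,fx=4,fy=4,interpolation=2)[:,:,::-1])
```

```text
[-0.0272688  -0.18333435  0.88758145] 0.7505756817284791 [0.53155461 0.12618534 0.17437322]
jaw 105.22 turn 6.28 j6 -1.74 tool [0.5299 0.126  0.1713]
delta [ 2.144e-01 -4.340e-01 -1.000e-04] [ 0.0003  0.0055 -0.1095]
(233, 125, 45, 116) ((0.5267691650390625, 0.1257909698486328), (106.89324188232422, 38.88603591918945), 15.186497688293457) -0.0012809712972620072 0.04002711547645236
```

View pics/w4.png

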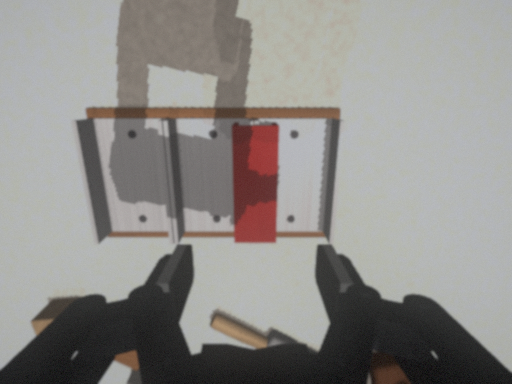

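View pics/s4.png

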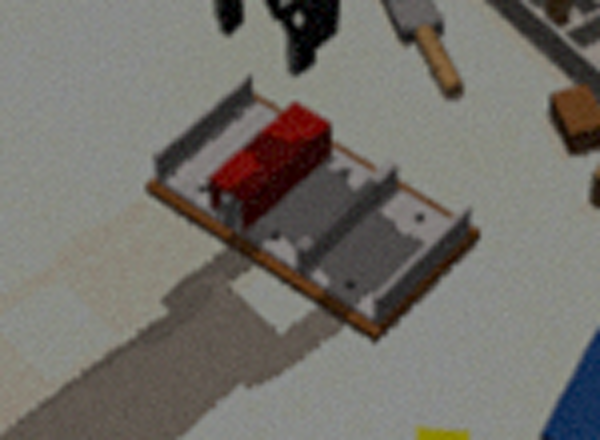

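The first channel is seated and straight at x −1.3, y +40.0 mm (cols 233–277 in the wrist view). Now red_b.

step_arm --pt "0.215 -0.434 0 0 0.0055 -0.11 -0.5" --pt "0.215 -0.434 0 0 0.0055 -0.11 -0.5" --pt "0.215 -0.434 0 0 0.0055 -0.11 -0.5" --pt "0.215 -0.434 0 0 0.0055 -0.11 -0.5" --pt "0.215 -0.434 0 0 0.0055 -0.11 -0.5" --pt "0.215 -0.434 0 0 0.0055 -0.11 -0.5" --pt "0.215 -0.434 0 0 0.0055 -0.11 -0.5" --pt "0.215 -0.434 0 0 0.0055 -0.11 -0.5" --pt "0.215 -0.434 0 0 0.0055 -0.11 -0.5" --pt "0.215 -0.434 0 0 0.0055 -0.11 -0.5" --pt "0.215 -0.434 0 0 0.0055 -0.11 -0.5" --pt "0.215 -0.434 0 0 0.0055 -0.11 -0.5" --pt "0.215 -0.434 0 0 0.0055 -0.11 -0.5"

```text
time: 7.45
tool_pos: [0.4348, -0.3478, 0.1665]
tool_rot: [-0.003, -0.187, 0.982, 0.002]
contact_force: [-0.3, -0.2, -0.6]
gripper_width: 0.748
```

Run:
```python
from h import *
s=manip.state()
c=manip.get_calibration("wrist"); f=manip.grab_frame("wrist"); cv2.imwrite("pics/w5.png",f[:,:,::-1])
H=hsv(f); m=((H[...,0]<5)|(H[...,0]>174))&(H[...,1]>120)&(H[...,2]>40)
m=cv2.morphologyEx(m.astype(np.uint8),cv2.MORPH_CLOSE,np.ones((7,7)))
for cnt in rects(m,300):
    w=wrect(c,cnt,.04);print(cv2.boundingRect(cnt),w)
    if w[1][0]>90: plan(*w[0],.02,w[2]+90)
```

```text
(225, 134, 45, 113) ((0.43840582275390627, -0.3513277282714844), (108.15248107910156, 38.578041076660156), 21.974281311035156)
jaw 111.61 turn 0.36 j6 -2.75 tool [ 0.4351 -0.3477  0.1669]
delta [-0.0025 -0.0052  0.1469] [ 0.0037 -0.0051 -0.0063]
```

View pics/w5.png

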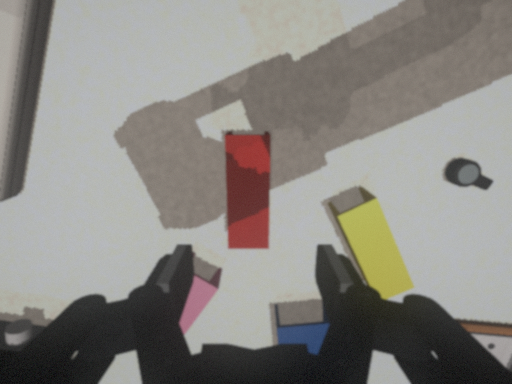

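Red at cols 225–270, rows 134–247, about 5 mm off centre. I correct while descending; pink, blue and yellow are clear of the fingers.

step_arm --pt "-0.002 -0.005 0.04 0 0 -0.006 -0.5" --pt "-0.002 -0.005 0.09 0 0 -0.006 -0.5" --pt "-0.002 -0.005 0.12 0 0 -0.006 -0.5" --pt "-0.002 -0.005 0.146 0 0 -0.006 -0.5" --pt "-0.002 -0.005 0.146 0 0 -0.006 -0.5" --pt "-0.002 -0.005 0.146 0 0 -0.006 0.5" --pt "-0.002 -0.005 0.146 0 0 -0.006 1" --pt "-0.002 -0.005 0.146 0 0 -0.006 1" --pt "-0.002 -0.005 0.146 0 0 -0.006 1" --pt "-0.002 -0.005 0.146 0 0 -0.006 1" --pt "-0.002 -0.005 0.146 0 0 -0.006 1"

```text
time: 8.6
tool_pos: [0.4394, -0.3542, 0.0243]
tool_rot: [-0.001, -0.19, 0.982, -0.001]
contact_force: [-0.3, 1.4, 7.2]
gripper_width: 0.456
```

step_arm --pt "0 0 -0.02 0 0 0 1" --pt "0 0 -0.06 0 0 0 1" --pt "0 0 -0.11 0 0 0 1" --pt "0 0 -0.13 0 0 0 1" --pt "0 0 -0.13 0 0 0 1" --pt "0 0 -0.13 0 0 0 1"

```text
time: 9.2
tool_pos: [0.4383, -0.3529, 0.1513]
tool_rot: [-0.003, -0.19, 0.982, 0.001]
contact_force: [-0.1, 1.4, -2.5]
gripper_width: 0.454
```

Run:
```python
from h import *
s=manip.state(); print(s["contact_force"],s["gripper_width"])
plan(.549,.0489,.15,105.2)
```

```text
[-0.10700231  1.37120505 -2.52986351] 0.4543126803486768
jaw 111.86 turn -6.66 j6 -2.76 tool [ 0.4383 -0.3529  0.1513]
delta [-0.2524  0.3317  0.0008] [ 0.0021 -0.005   0.1163]
```

step_arm --pt "-0.025 0.033 0 0 0 0.012 1" --pt "-0.05 0.066 0 0 0 0.023 1" --pt "-0.076 0.1 0 0 0 0.035 1" --pt "-0.101 0.133 0 0 0 0.047 1" --pt "-0.126 0.166 0 0 0 0.058 1" --pt "-0.151 0.199 0 0 0 0.07 1" --pt "-0.177 0.232 0 0 0 0.081 1" --pt "-0.202 0.265 0 0 0 0.093 1" --pt "-0.227 0.299 0 0 0 0.105 1" --pt "-0.252 0.332 0 0 0 0.116 1" --pt "-0.252 0.332 0 0 0 0.116 1" --pt "-0.252 0.332 0 0 0 0.116 1" --pt "-0.252 0.332 0 0 0 0.116 1"

```text
time: 10.5
tool_pos: [0.5476, 0.0482, 0.1493]
tool_rot: [-0.004, -0.132, 0.991, 0.0]
contact_force: [0.5, -0.8, -1.0]
gripper_width: 0.453
```

Run:
```python
from h import *
s=manip.state()
c=manip.get_calibration("wrist"); f=manip.grab_frame("wrist"); cv2.imwrite("pics/w6.png",f[:,:,::-1])
print(s["contact_force"],s["gripper_width"],s["tool_pos"])
plan(.549,.0489,.04,105.2)
a=np.radians(15.2);o=np.array([.5385,.0875]);X=np.array([np.cos(a),np.sin(a)]);Y=np.array([-X[1],X[0]])
S=lambda p:np.round([(p[:2]-o)@X*1000,(p[:2]-o)@Y*1000],1)
for uv in ((207,161),(302,161)): print("held far edge",S(ray(c,uv,s["tool_pos"][2]+.0165)))
print(proj(c,np.array([*(o-.06*X-.04*Y),.044])))
```

```text
[ 0.49718851 -0.81579237 -0.98439163] 0.45332871160205096 [0.54759945 0.04815213 0.14930188]
jaw 105.15 turn 0.05 j6 -1.88 tool [0.5479 0.0478 0.1499]
delta [-0.0022  0.0006  0.1099] [ 0.0016 -0.0074 -0.0008]
held far edge [-56.3 -58.8]
held far edge [-56.3 -20.4]
[253.59314221 128.61399456]
```

View pics/w6.png

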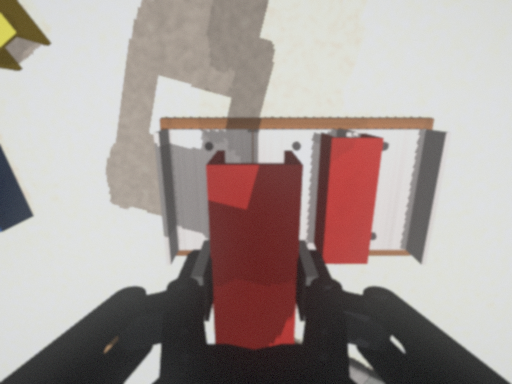

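Held channel (cols 208–301) is over the second joint (near col 254), clear of the first red one at col 318 and beyond. Lowering.

step_arm --pt "-0.002 0 0.03 0 -0.006 0 1" --pt "-0.002 0 0.06 0 -0.006 0 1" --pt "-0.002 0 0.075 0 -0.006 0 1" --pt "-0.002 0 0.085 0 -0.006 0 1" --pt "-0.002 0 0.095 0 -0.006 0 1" --pt "-0.002 0 0.102 0 -0.006 0 1" --pt "-0.002 0 0.106 0 -0.006 0 1" --pt "-0.002 0 0.108 0 -0.006 0 1" --pt "-0.002 0 0.108 0 -0.006 0 1"

```text
time: 11.45
tool_pos: [0.5506, 0.0493, 0.0438]
tool_rot: [0.001, -0.133, 0.991, 0.001]
contact_force: [0.6, 0.2, -1.5]
gripper_width: 0.454
```

step_arm --pt "0 0 0.002 0 0 0 1" --pt "0 0 0.004 0 0 0 1" --pt "0 0 0.005 0 0 0 1" --pt "0 0 0.006 0 0 0 1" --pt "0 0 0.006 0 0 0 1" --pt "0 0 0.006 0 0 0 -0.3" --pt "0 0 0.006 0 0 0 -0.3" --pt "0 0 0.006 0 0 0 -0.3" --pt "0 0 -0.015 0 0 0 -0.3" --pt "0 0 -0.06 0 0 0 -0.3" --pt "0 0 -0.11 0 0 0 -0.3" --pt "0 0 -0.14 0 0 0 -0.5" --pt "0 0 -0.14 0 0 0 -0.5" --pt "0 0 -0.14 0 0 0 -0.5"

```text
time: 12.85
tool_pos: [0.5506, 0.049, 0.1842]
tool_rot: [0.002, -0.132, 0.991, 0.0]
contact_force: [0.9, -0.3, -0.8]
gripper_width: 0.751
```

Run:
```python
from h import *
s=manip.state()
c=manip.get_calibration("wrist"); f=manip.grab_frame("wrist"); cv2.imwrite("pics/w7.png",f[:,:,::-1])
print(s["time"],s["contact_force"],s["gripper_width"],s["tool_pos"])
a=np.radians(15.2);o=np.array([.5385,.0875]);X=np.array([np.cos(a),np.sin(a)]);Y=np.array([-X[1],X[0]])
f2=manip.grab_frame("side");cv2.imwrite("pics/s7.png",cv2.resize(f2[150:260,180:330],None,fx=4,fy=4,interpolation=2)[:,:,::-1])
H=hsv(f); m=((H[...,0]<5)|(H[...,0]>174))&(H[...,1]>120)&(H[...,2]>40)
m=cv2.morphologyEx(m.astype(np.uint8),cv2.MORPH_CLOSE,np.ones((7,7)))
for cnt in rects(m,300):
    w=wrect(c,cnt,.054);p=np.array(w[0]);print(cv2.boundingRect(cnt),w,(p-o)@X,(p-o)@Y)
```

```text
12.85 [ 0.93720988 -0.31461368 -0.79987824] 0.7508812857987633 [0.55060238 0.04899145 0.18424517]
(234, 130, 42, 112) ((0.5501809692382813, 0.04988134765625), (107.64183807373047, 38.35478210449219), 15.160207748413086) 0.0014091244267810978 -0.03936524374185241
(315, 127, 52, 113) ((0.5273900756835938, 0.12499710083007813), (108.05570220947266, 40.468353271484375), 15.27193832397461) -0.0008899261496191548 0.039098222727197526
```

View pics/w7.png

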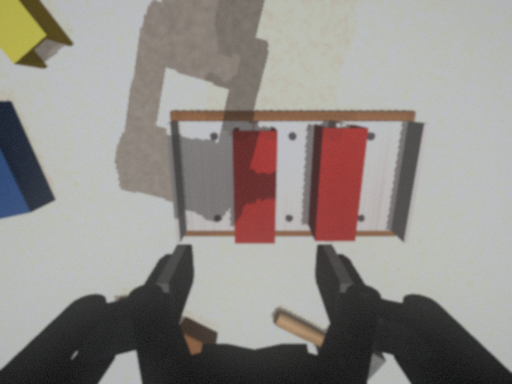

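View pics/s7.png

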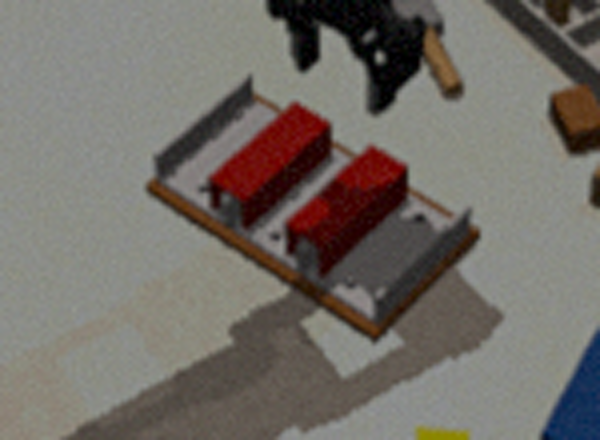

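Both channels sit over the joints at matching height: (x, y) = (1.4, −39.4) and (−0.9, 39.1) mm in the stand frame. The fingers are clear, so I am handing in.

```bash
python3 -c "
from plant import manip
print(manip.job_done())"
```

```text
the job is handed in; nothing more can be done
None
```

I set both red channels open side down over the two joints on the stand and handed the job in at about 13 s of the 58 s allowed.

**Last checks (wrist picture):**

| Channel | Lengthways, from centred (mm) | Across, from the joint (mm) | Angle to the stand's x axis |
|---|---|---|---|
| red at the +40 joint | −0.9 | 0.9 | within 0.1° |
| red at the −40 joint | +1.4 | 0.6 | within 0.1° |

- **Seating:** The side picture shows both channels level, at matching height and down in the troughs. I did not measure their resting height; the sizes above assume fully home, and they fit that.
- **Robot:** The gripper was open and about 130 mm above the seated channels at hand-in. The only forces I saw, read at the end of each move, were about 7 N while gripping.
- **Other parts:** I did not touch the blue channel or the look-alikes. I did not re-measure where they lie at the end.
- **Disagreements:** The top and wrist cameras differed by 2 to 3 mm on where the channels and the board edge lay. That is well inside the tolerances, and no check failed.

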